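# Bring a vial into the bench reader: park the index plunger, push the slide home, lock it

## Task

The sample slide of the small vial reader is pinned in its loading position. Pull up the plunger's T-handle and twist it clockwise, seen from above, into its rest notch so that it stays up by itself when let go; then push the slide by its upright knob fully home into the reader, and turn the handle back so that the pin drops fully into the slide and locks it there. Do it gently: do not strain the plunger by hauling it against its stop, by twisting it before it has come clear of its slot or by ramming the slide against the pin; keep the vial standing in its nest and leave the other things on the bench where they are.

Things in the scene. Friction and masses are not known exactly. Their poses are not given: they have to be found in the camera images.
- station: The vial reader with its sample slide, fixed on the bench: aluminium base plate 192 x 112 mm, top 14 mm above the bench. Origin at the centre of its underside, on the bench; x is the direction in which the slide goes in, y to the left of it, z up. The plunger's vertical axis is at x -13, y +20 mm.
- chamber_door (a point): Middle of the doorway of the white reading chamber, at bench height (station x +27, y -26 mm). The chamber fills station x +24 to +92, y -56 to +44 mm and is 97 mm high; its doorway faces the loading end.
- sleeve_axis (a point): Point on the plunger's axis 86 mm above the bench. Steel sleeve, 26 mm in diameter, under the T-handle; its rim is 82 to 90 mm above the bench (screwed in differently from time to time, measured nowhere): keep fingertips above it. It stands on an aluminium bracket at the left of the slide (station x -29 to +3, y +4 to +56 mm, 58 mm high).
- t_handle: The plunger's T-handle with its steel stem, cross pin and index pin, one piece; origin on the plunger axis, at bench height while the pin is down. The handle is a black bar 42 mm long (its x axis), 14 mm thick (y), 16 mm high (98 to 114 mm above the bench while down). Locked, the bar points 35 degrees counter-clockwise, from above, of the station's x axis; parked, 35 degrees clockwise of it.
- handle_grip (a point): Centre of the T-handle's bar, on the plunger axis, 106 mm above the bench while the pin is down; x along the bar, y across its 14 mm thickness. It rises and turns with the handle.
- plunger (a joint): Lift of the plunger (m), 0 = pin down in the slide. Spring and weight: 7 N down at 0, +0.2 N per mm; friction under 1 N, damping 4 N at 0.1 m/s. The cross pin clears the sleeve's rim at a lift somewhere from 13 to 20 mm (unknown, as the sleeve's depth); a hard stop follows 3 mm above that. In the rest notch it sits 3.5 mm below the rim (9.5 to 16.5). The pin is clear of the slide above 8 mm.
- plunger_turn (a joint): Turn of the T-handle about its vertical axis (rad), clockwise seen from above positive: 0 = cross pin in its deep slots (only there can it go down; play 0.05), 1.22 = middle of the rest notch (play 0.08); between them the flat rim; stops at -0.12 and 1.42. Turns easily once the cross pin is above the rim, blocked before that. More than 25 N against its stop, slot or rim strains the plunger.
- shuttle (a joint): Travel of the slide (m) along the station's x axis: 0 = loading position (pinned at first), 0.070 = home against its stop, where its second hole lies under the pin. It takes 1.5 to 3 N to push and stays where it is left.
- knob (a point): Centre of the slide's upright push knob: black, 22 mm in diameter from 70 to 78 mm above the bench, on a 10 mm post rising from the slide's top (28 mm); knob top 84 mm above the bench. Axes as the station's. It moves with the slide.
- nest (a point): Floor of the vial's nest on the slide, 28 mm above the bench, in the middle of a black ring of 26 mm inner and 35 mm outer diameter, 14 mm high. It moves with the slide.
- vial: Brown screw vial with a black cap, 25 mm in diameter, 50 mm high, loose in the nest; origin at the centre of its underside.
- vial_spare_1: A second such vial standing on the bench, a bystander; origin at the centre of its underside.
- vial_spare_2: A third such vial standing on the bench, a bystander; origin at the centre of its underside.
- bench_timer: White bench timer 58 x 62 x 21 mm lying on the bench, a bystander; origin at the centre of its underside.
- dish: Petri dish, 92 mm in diameter, 15 mm high, a bystander; origin at the centre of its underside.
- cuvettes: Flat box 61 x 105 x 26 mm, a bystander; origin at the centre of its underside.
- amber_bottle: Small amber bottle with a light cap, 48 mm in diameter, 109 mm high, a bystander; origin at the centre of its underside.
Things that resemble listed ones, but are neither listed nor needed, are in the scene too. Leave any green or pink look-alike of the vial alone.

How it is judged:
By the outcome, as a careful person would: the job done as asked, in the order asked, and still so for the second after the job is handed in, with the robot touching nothing.
It also fails if it takes over 64 s, if anything falls off the work surface, if the arm or the gripper's body presses on something with over 40 N, if the wrist force passes 120 N, or if a joint passes its speed limit or range.

## Robot

A 6-joint arm with a two-finger parallel gripper is mounted at the origin on a cart in front of the work surface, level with it; the furniture and walls round the work are solid. World frame = base frame: x ahead of the robot, y to its left, z up, the work surface at z = 0. Lengths are in m, angles in rad, forces in N, time in s.
With the tool pointing down it reaches from about 0.25 to 0.85 m from the base axis. Payload 12.5 kg.
Tool frame: the origin (TCP) lies between the finger pads; the fingertips stand ctrl.tip_extent ahead of it and the grasp point (between the pads) is the TCP (ctrl.tip_extent is the distance from the TCP to the fingertips, in m); z points along the fingers, y is the direction in which the jaws open and shut (so a half turn about z gives the same grasp; the last joint's range is limited). The gripper opens to 93 mm and grips with 3 to 60 N. Pads are 15 mm wide; open, the fingers measure 128 mm over their backs; the gripper's body (75 mm by 188 mm) begins 65 mm behind the grasp point.
Start: joints at [1.045, 0.351, 1.652, -0, 1.139, -0.085], TCP at [0.235, 0.497, 0.238] pointing down, gripper open.
Joint ranges: [-2.75, 2.75], [-0.79, 2.1], [0.01, 2.65], [-1.57, 4.71], [0.07, 3.14], [-2.87, 2.87]. Speed limits (rad/s): [2.22, 2.22, 2.79, 3.14, 3.14, 3.14].

## Interface

Orientations are given as a unit quaternion [w, x, y, z].
In Python, from workcell import ctrl, optics gives the robot as it stands. The module is installed in compiled form; this text tells all that it offers.
- The arm moves only by the tool play_rows, never from a script. Its argument "steps" is a list of rows, each a list of 3 entries, a list of its own where there are three numbers: the finger opening in mm, from 0 to 93, then the shift along the tool's x, y, z normalised to -1 to 1, where 1 is 250 mm, then the turn about the tool's z normalised to -1 to 1, where 1 is 180 degrees. A call has 1 to 12 rows; each row is the pose to reach, as a shift and turn from the pose commanded when the call began, along the tool's axes at that moment, turning the shorter way round; what a row does not reach only later rows make up. A row lasts 1/8 s, in which the tool goes at most 62.5 mm and 10.7 degrees, less where a joint would pass 70% of its speed; a pose out of reach is approached as far as the arm can. A call with a number of a shift or a turn outside -1 to 1 is refused whole. A call with a gripper value outside its range is refused whole. The fingers move at their own pace and stop on an object; "newtons" is the grip in N (left out, the last holds). Time passes only in rows, so rows that repeat a pose let the fingers close. It gives the time, the measured TCP pose, the force and the opening at its end, in the units of the state.
- ctrl.observe(): the state, without advancing time (a new reading comes with each control period).
- optics.camera(name): name is "side" or "top" or "wrist"; returns a dict with "img" (400x640x3 uint8, red, green, blue), "camera_matrix" (3x3 intrinsics, pixels), "R" (3x3) and "t" (3): a world point X has camera coordinates R X + t. Camera axes: x right, y down, z forward; pixel columns grow to the right and rows downward; lengths in m; the calibration is good to about 2 mm. A picture is of the moment at which its call begins. There is no depth.
- ctrl.hand_in(): hands the job in, once; it reports no verdict.
The state is a dict: "time_s": time; "joint_positions": joint angles; "qd": joint speeds; "tau": joint torques, N m; "position": TCP position; "eef_rot": TCP orientation; "force": force on the tool from outside, world axes, zero at the start; "wrist_torque": the same for the moment, N m; "opening": finger opening in m.
Only numpy, scipy, OpenCV 4.12 (cv2) and the standard library are available. Lean on these libraries where they do the work, as an engineer would, in place of code of your own. Each camera call takes 0.05 s, during which the arm holds its last target.

## Working session

There is one attempt and no reset: what is moved stays moved. The work goes in short steps, Python scripts to look and compute and a tool call to move; the robot and the scene stay as the last step left them, time stands still between calls to the robot, and variables do not carry over. Pictures are saved under pics/ and viewed, and the job is handed in when it is done.

Besides the shell and the picture viewer there is one more tool, called after "Call:" by a JSON object that holds its "name" and its "arguments". play_rows: Moves the arm, as the interface text tells. Its arguments: {"type":"object","properties":{"steps":{"type":"array"},"newtons":{"type":"number"}},"required":["steps"]}

```bash
mkdir -p pics; cat > h.py <<'E'
import numpy as np, cv2
from workcell import ctrl, optics
def snap(n,tag):
    c=optics.camera(n); cv2.imwrite(f'pics/{tag}.png',c['img'][:,:,::-1]); np.savez(f'pics/{tag}.npz',**c); return c
def load(tag): return dict(np.load(f'pics/{tag}.npz'))
def proj(c,X):
    p=c['camera_matrix']@(c['R']@np.array(X,float)+c['t']); return p[:2]/p[2]
def ray(c,u,v):
    d=c['R'].T@np.linalg.inv(c['camera_matrix'])@np.array([u,v,1.]); return -c['R'].T@c['t'],d/np.linalg.norm(d)
def onz(c,u,v,z):
    o,d=ray(c,u,v); return o+d*(z-o[2])/d[2]
def tri(obs):
    A=np.zeros((3,3));b=np.zeros(3)
    for c,u,v in obs:
        o,d=ray(c,u,v);P=np.eye(3)-np.outer(d,d);A+=P;b+=P@o
    X=np.linalg.solve(A,b); return X
E
python3 - <<'E'
from h import *
print(ctrl.tip_extent, ctrl.observe())
for n in ['side','top','wrist']:
    c=snap(n,n+'0'); print(n, -c['R'].T@c['t'])
E
```

```text
0.019 {'time_s': 0.0, 'joint_positions': array([ 1.04538326e+00,  3.51182348e-01,  1.65240844e+00,  4.43626718e-06,
        1.13912069e+00, -8.45944351e-02]), 'qd': array([-0.00080845, -0.00043094, -0.00136632, -0.00049904, -0.00018327,
        0.00210227]), 'tau': array([ 1.44472819e-03, -4.97323179e+01, -2.85252571e+01,  6.99351286e-02,
        2.57165346e-02, -7.39787743e-05]), 'position': array([0.2344861 , 0.49715636, 0.23713689]), 'eef_rot': array([-1.69911013e-04,  2.18629930e-01,  9.75807686e-01, -5.32988692e-04]), 'force': array([-0.4906352 ,  0.19637759,  0.21509983]), 'wrist_torque': array([-0.03890632,  0.0103074 , -0.00348896]), 'opening': 0.0931789645746588}
side [ 0.38246746 -0.69215528  0.59586856]
top [0.33348753 0.06061423 1.306194  ]
wrist [0.16918189 0.52985402 0.38412325]
```

View pics/side0.png

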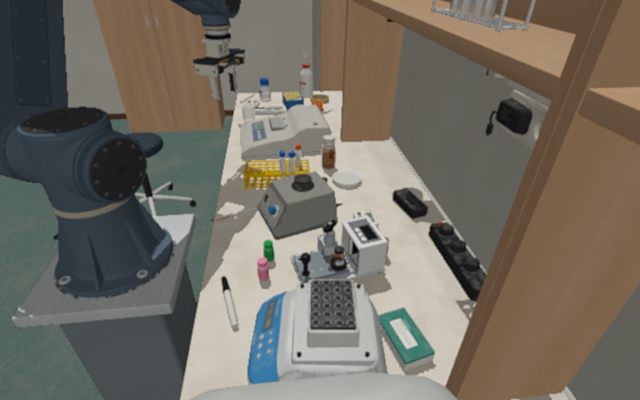

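View pics/top0.png

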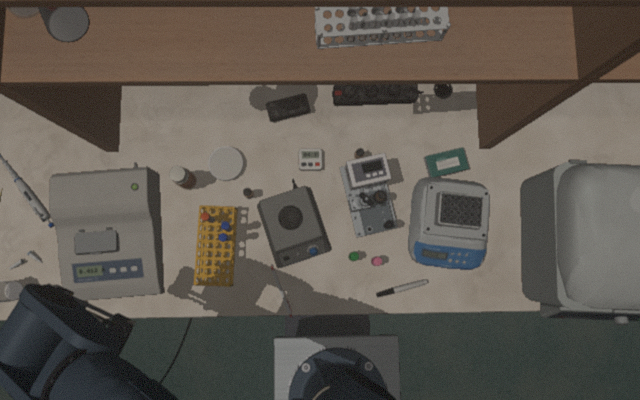

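View pics/wrist0.png

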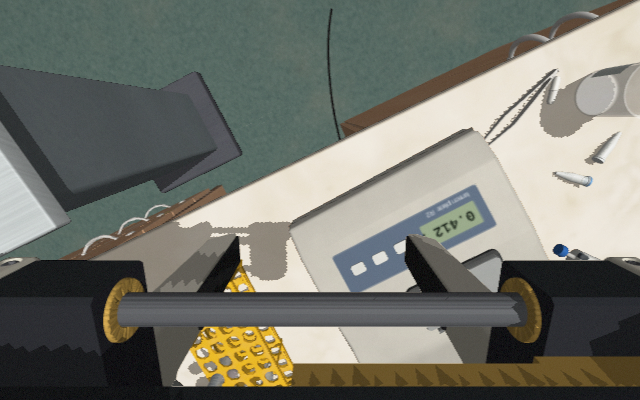

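The station is at top (370,195) and side (340,250). The slide enters towards image-up in the top view, roughly world +x. I'll enlarge both views.

```bash
python3 - <<'E'
from h import *
a=load('top0')['img'][140:245,325:425,::-1]; cv2.imwrite('pics/ctop.png',cv2.resize(a,None,fx=5.6,fy=5.6,interpolation=cv2.INTER_CUBIC))
a=load('side0')['img'][205:285,280:400,::-1]; cv2.imwrite('pics/cside.png',cv2.resize(a,None,fx=6.5,fy=6.5,interpolation=cv2.INTER_CUBIC))
E
```

```text
(no output)
```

View pics/ctop.png

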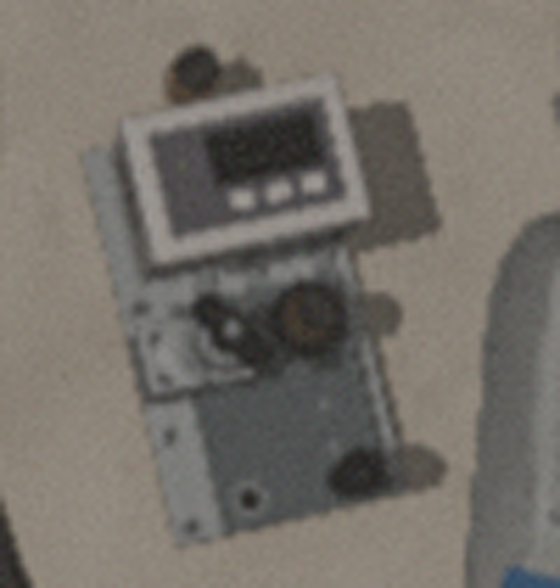

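View pics/cside.png

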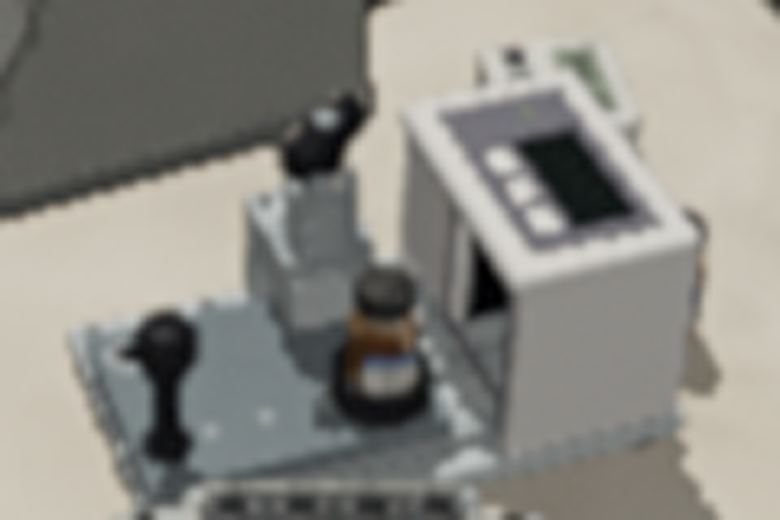

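```bash
python3 - <<'E'
from h import *
t=load('top0');s=load('side0')
T=lambda x,y:((x+.5)/5.6-.5+325,(y+.5)/5.6-.5+140)
S=lambda x,y:((x+.5)/6.5-.5+280,(y+.5)/6.5-.5+205)
# chamber top corners (station): left-back, right-back, right-front, left-front
st=np.array([[92,44],[92,-56],[24,-56],[24,44],[-96,56],[-96,-56]])/1e3
P=[onz(t,*T(122,118),.097),onz(t,*T(335,75),.097),onz(t,*T(370,215),.097),onz(t,*T(150,274),.097),onz(t,*T(180,548),.014),onz(t,*T(445,487),.014)]
Ps=[None,onz(s,*S(575,75),.097)]
W=np.array(P)[:,:2]
for sel in ([0,1,2,3],[0,1,2,3,4,5]):
    a=st[sel];b=W[sel];ac=a-a.mean(0);bc=b-b.mean(0)
    th=np.arctan2((ac[:,0]*bc[:,1]-ac[:,1]*bc[:,0]).sum(),(ac*bc).sum())
    R=np.array([[np.cos(th),-np.sin(th)],[np.sin(th),np.cos(th)]]);o=b.mean(0)-R@a.mean(0)
    print(np.degrees(th),o,'res mm',np.round((a@R.T+o-b)*1e3,1).tolist())
    print('axis',R@[-.013,.020]+o)
def inst(p):return np.round((R.T@(np.array(p)[:2]-o))*1e3,1)
print('handle top center',onz(t,*T(233,332),.114),inst(onz(t,*T(233,332),.114)))
print('knob top',inst(onz(t,*T(358,470),.084)))
print('vial cap',inst(onz(t,*T(312,320),.078)))
k=tri([(t,*T(358,470)),(s,*S(168,335))]);print('knob tri',k,inst(k))
k=tri([(t,*T(233,332)),(s,*S(324,120))]);print('handle tri',k,inst(k))
v=onz(s,*S(385,272),.08);print('vial side',v,inst(v))
# side check projections
for n,p in {'knobtop':(-80,0,84)}.items(): pass
E
```

```text
11.988404955307548 [ 0.50547658 -0.08825033] res mm [[-1.2, 2.1], [1.0, -0.2], [-2.1, -0.8], [2.4, -1.1]]
axis [ 0.48860584 -0.07138682]
14.53814651569555 [ 0.50633621 -0.09229245] res mm [[-3.2, 1.6], [3.3, 0.3], [0.9, -3.2], [1.1, -4.6], [-1.8, -5.2], [-0.3, 11.1]]
axis [ 0.48873197 -0.07619615]
handle top center [ 0.48899761 -0.07314711  0.114     ] [-12.   22.9]
knob top [-82.7 -17.7]
vial cap [-12.6 -17.9]
knob tri [ 0.43161951 -0.13157466  0.07544156] [-82.2 -19.3]
handle tri [ 0.48971569 -0.07336242  0.11245098] [-11.3  22.5]
vial side [ 0.50507891 -0.11478627  0.08      ] [ -6.9 -21.5]
```

Only one reader and one T-handle fit, at top px (367,199), with the knob at (389,224). The bar runs about 35° CCW of the slide axis, so it's locked as expected. Now I'll move over it and refine with the wrist camera.

Call:
{"name": "play_rows", "arguments": {"steps": [[60,[-0.94,-0.81,0],0.3],[60,[-0.94,-0.81,0],0.3],[60,[-0.94,-0.81,0],0.3],[60,[-0.94,-0.81,0],0.3],[60,[-0.94,-0.81,0],0.3],[60,[-0.94,-0.81,0],0.3],[60,[-0.94,-0.81,0],0.3],[60,[-0.94,-0.81,0],0.3]]}}

```text
time_s: 1.15
position: [0.3603, 0.215, 0.2375]
eef_rot: [-0.0, 0.637, 0.771, -0.0]
force: [-0.3, 0.9, -0.8]
opening: 0.0597
```

```bash
cat >> h.py <<'E'
from scipy.spatial.transform import Rotation as Ro
def toolR(o): 
    q=o['eef_rot']; return Ro.from_quat([q[1],q[2],q[3],q[0]]).as_matrix()
def shift(tgt,yaw=None):
    o=ctrl.observe();R=toolR(o);print('t',o['time_s'],'pos',o['position'].round(4),'F',o['force'].round(1),'open',round(o['opening'],4),'xyaw',np.degrees(np.arctan2(R[1,0],R[0,0])).round(2))
    d=R.T@(np.array(tgt)-o['position']); out=d/.25
    print('shift',out.round(3))
    if yaw is not None:
        e=(np.degrees(np.arctan2(R[1,0],R[0,0]))-yaw+180)%360-180; print('turn',round(e/180,4))
E
python3 - <<'E'
from h import *
shift([.4895,-.0725,.237],47)
print(ctrl.observe()['joint_positions'])
E
```

```text
t 1.15 pos [0.3603 0.215  0.2375] F [-0.3  0.9 -0.8] open 0.0597 xyaw 100.9
shift [-1.227  0.29   0.002]
turn 0.2994
[4.26833266e-01 1.09523702e-01 1.96501552e+00 1.28283680e-04
 1.06726064e+00 2.36548111e-01]
```

Call:
{"name": "play_rows", "arguments": {"steps": [[60,[-1.0,0.29,0],0.3],[60,[-1.0,0.29,0],0.3],[60,[-1.0,0.29,0],0.3],[60,[-1.0,0.29,0],0.3],[60,[-1.0,0.29,0],0.3],[60,[-1.0,0.29,0],0.3],[60,[-1.0,0.29,0],0.3],[60,[-1.0,0.29,0],0.3]]}}

```text
time_s: 2.15
position: [0.4784, -0.017, 0.2377]
eef_rot: [-0.0, 0.917, 0.399, 0.0]
force: [-0.4, 0.7, 0.8]
opening: 0.0599
```

```bash
python3 - <<'E'
from h import *
shift([.4895,-.0725,.237],47)
snap('wrist','wrist1')
E
```

```text
t 2.15 pos [ 0.4784 -0.017   0.2377] F [-0.4  0.7  0.8] open 0.0599 xyaw 46.99
shift [-0.132  0.184  0.003]
turn -0.0001
```

View pics/wrist1.png

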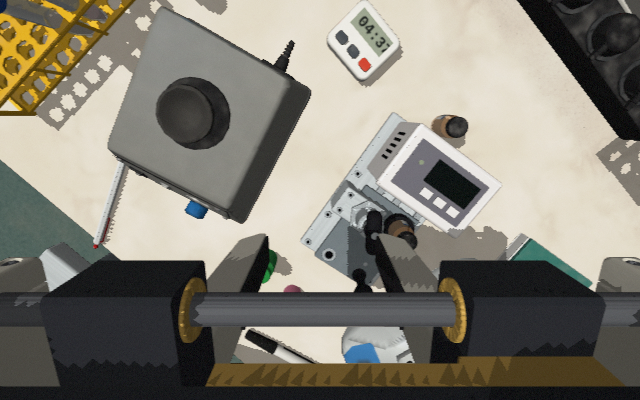

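Call:
{"name": "play_rows", "arguments": {"steps": [[50,[-0.4,0.184,0.12],0],[50,[-0.4,0.184,0.12],0],[50,[-0.4,0.184,0.12],0],[50,[-0.4,0.184,0.12],0],[50,[-0.4,0.184,0.12],0]]}}

```text
time_s: 2.82
position: [0.4441, -0.1215, 0.208]
eef_rot: [0.0, 0.918, 0.398, 0.0]
force: [1.1, 0.9, -0.7]
opening: 0.05
```

```bash
python3 - <<'E'
from h import *
shift([.4895,-.0725,.237],47)
c=snap('wrist','wrist2')
cv2.imwrite('pics/w2c.png',cv2.resize(c['img'][60:270,180:460,::-1],None,fx=2.8,fy=2.8,interpolation=cv2.INTER_CUBIC))
E
```

```text
t 2.825 pos [ 0.4441 -0.1215  0.208 ] F [ 1.1  0.9 -0.7] open 0.05 xyaw 46.85
shift [ 0.267 -0.001 -0.116]
turn -0.0008
```

View pics/w2c.png

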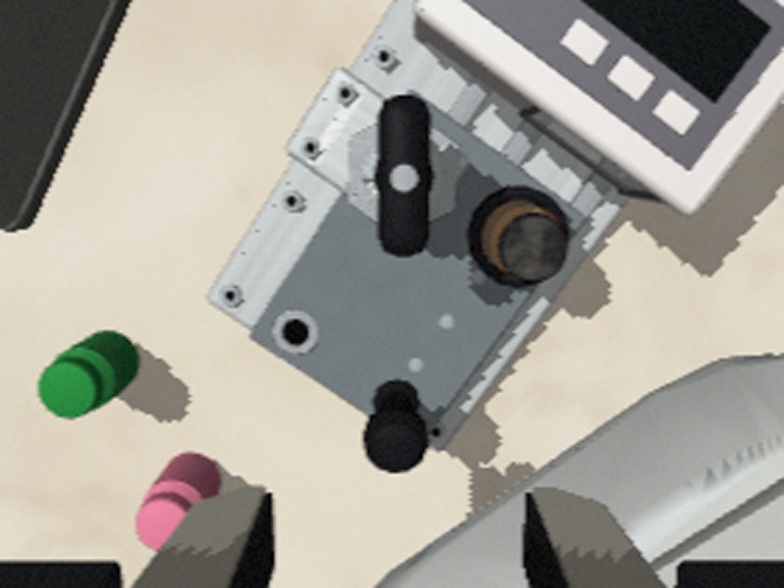

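```bash
python3 - <<'E'
from h import *
c=load('wrist2');t=load('top0');s=load('side0')
W=lambda x,y:((x+.5)/2.8-.5+180,(y+.5)/2.8-.5+60)
h=onz(c,*W(403.5,178),.114);print('handle',h)
a=onz(c,*W(405,98),.114);b=onz(c,*W(403,254),.114);print('bar',np.degrees(np.arctan2(*(a-b)[1::-1])),np.linalg.norm(a-b))
k=onz(c,*W(395,442),.084);print('knob',k)
p=onz(c,*W(212,298),.014);q=onz(c,*W(383,34),.014);print('baseyaw',np.degrees(np.arctan2(*(q-p)[1::-1])))
p=onz(c,*W(416,10),.097);q=onz(c,*W(690,212),.097);print('chamber front',np.degrees(np.arctan2(*(p-q)[1::-1]))-90,np.linalg.norm(p-q))
T=lambda x,y:((x+.5)/5.6-.5+325,(y+.5)/5.6-.5+140)
S=lambda x,y:((x+.5)/6.5-.5+280,(y+.5)/6.5-.5+205)
print('tri h',tri([(c,*W(403,178)),(t,*T(233,332)),(s,*S(324,118))]))
print('tri k',tri([(c,*W(395,440)),(t,*T(358,470)),(s,*S(168,330))]))
yaw=np.radians(12);d=(k-h)[:2];print('k-h station',np.array([[np.cos(yaw),np.sin(yaw)],[-np.sin(yaw),np.cos(yaw)]])@d)
E
```

```text
handle [ 0.49088577 -0.07225833  0.114     ]
bar 46.19414061896235 0.039754484018882714
knob [ 0.43266813 -0.13086976  0.084     ]
baseyaw 11.91698522896058
chamber front 12.604924807568977 0.09441811968386782
tri h [ 0.49008666 -0.07273442  0.11275703]
tri k [ 0.43159875 -0.13156151  0.07756471]
k-h station [-0.06913144 -0.0452265 ]
```

Call:
{"name": "play_rows", "arguments": {"steps": [[40,[0.27,0.001,0.1],0],[40,[0.27,0.001,0.1],0],[40,[0.27,0.001,0.2],0],[40,[0.27,0.001,0.3],0],[40,[0.27,0.001,0.34],0],[40,[0.27,0.001,0.38],0],[40,[0.27,0.001,0.38],0],[40,[0.27,0.001,0.38],0]]}}

```text
time_s: 3.88
position: [0.4903, -0.0736, 0.1132]
eef_rot: [0.0, 0.918, 0.397, 0.0]
force: [0.1, -0.7, 0.2]
opening: 0.0404
```

```bash
python3 - <<'E'
from h import *
shift([.4905,-.0725,.112],46.8)
c=snap('wrist','wrist3')
c=snap('side','side3')
cv2.imwrite('pics/s3c.png',cv2.resize(c['img'][160:290,260:420,::-1],None,fx=4.5,fy=4.5,interpolation=cv2.INTER_CUBIC))
E
```

```text
t 3.875 pos [ 0.4903 -0.0736  0.1132] F [ 0.1 -0.7  0.2] open 0.0404 xyaw 46.74
shift [ 0.004 -0.002  0.005]
turn -0.0003
```

View pics/wrist3.png

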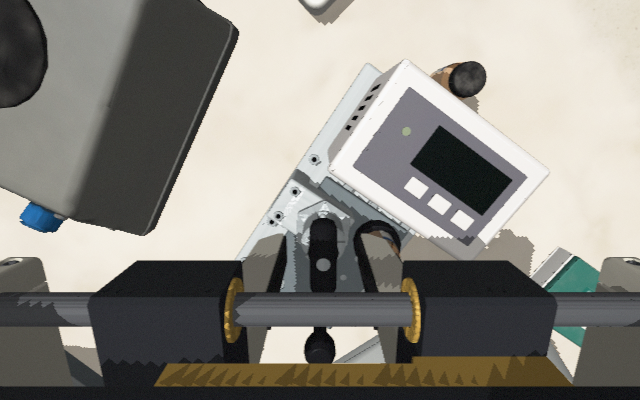

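View pics/s3c.png

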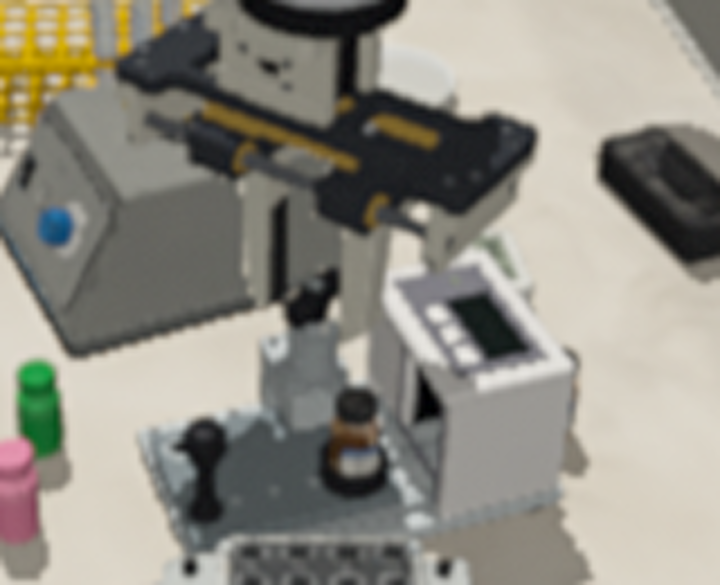

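The bar at wrist (323,245) is centred between the fingers, and the tips are above the sleeve. Closing.

Call:
{"name": "play_rows", "arguments": {"steps": [[25,[0.004,0,0.004],0],[8,[0.004,0,0.004],0],[8,[0.004,0,0.004],0],[8,[0.004,0,0.004],0],[8,[0.004,0,0.004],0]], "newtons": 25}}

```text
time_s: 4.6
position: [0.4909, -0.0729, 0.1117]
eef_rot: [0.0, 0.918, 0.397, 0.0]
force: [1.8, -1.3, 0.1]
opening: 0.0136
```

```bash
python3 - <<'E'
from h import *
shift([.4905,-.0725,.112],46.8);print(ctrl.observe()['wrist_torque'])
E
```

```text
t 4.6 pos [ 0.4909 -0.0729  0.1117] F [ 1.8 -1.3  0.1] open 0.0136 xyaw 46.74
shift [-0.    -0.002 -0.001]
turn -0.0003
[-0.37542975 -0.18174582 -0.0113713 ]
```

Gripped at 13.6 mm. Lifting 10 mm first.

Call:
{"name": "play_rows", "arguments": {"steps": [[8,[0,0,-0.012],0],[8,[0,0,-0.024],0],[8,[0,0,-0.036],0],[8,[0,0,-0.044],0],[8,[0,0,-0.044],0]]}}

```text
time_s: 5.22
position: [0.4907, -0.0727, 0.1227]
eef_rot: [0.0, 0.918, 0.397, -0.0]
force: [2.5, -3.3, -8.7]
opening: 0.0134
```

Call:
{"name": "play_rows", "arguments": {"steps": [[8,[0,0,-0.004],0],[8,[0,0,-0.008],0],[8,[0,0,-0.008],0]]}}

```text
time_s: 5.6
position: [0.4907, -0.0727, 0.1247]
eef_rot: [0.0, 0.918, 0.397, 0.0]
force: [4.1, -3.6, -8.0]
opening: 0.0136
```

Call:
{"name": "play_rows", "arguments": {"steps": [[8,[0,0,-0.004],0],[8,[0,0,-0.004],0]]}}

```text
time_s: 5.85
position: [0.4907, -0.0727, 0.1257]
eef_rot: [-0.0, 0.918, 0.397, -0.0]
force: [3.7, -2.6, -8.7]
opening: 0.0138
```

Call:
{"name": "play_rows", "arguments": {"steps": [[8,[0,0,-0.004],0],[8,[0,0,-0.004],0]]}}

```text
time_s: 6.1
position: [0.4907, -0.0727, 0.1267]
eef_rot: [-0.0, 0.918, 0.397, -0.0]
force: [3.7, -3.1, -8.9]
opening: 0.0139
```

```bash
python3 - <<'E'
from h import *
shift([.4905,-.0725,.112],46.8)
c=snap('wrist','wrist4')
cv2.imwrite('pics/w4c.png',cv2.resize(c['img'][180:380,220:430,::-1],None,fx=2.9,fy=2.9,interpolation=cv2.INTER_CUBIC))
c=snap('side','side4')
cv2.imwrite('pics/s4c.png',cv2.resize(c['img'][205:275,300:380,::-1],None,fx=8,fy=8,interpolation=cv2.INTER_CUBIC))
E
```

```text
t 6.1 pos [ 0.4907 -0.0727  0.1267] F [ 3.7 -3.1 -8.9] open 0.0139 xyaw 46.75
shift [ 0.    -0.001  0.059]
turn -0.0003
```

View pics/w4c.png

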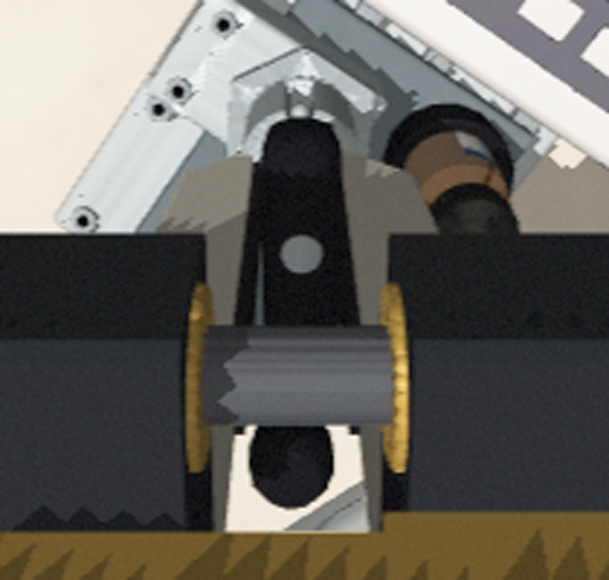

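View pics/s4c.png

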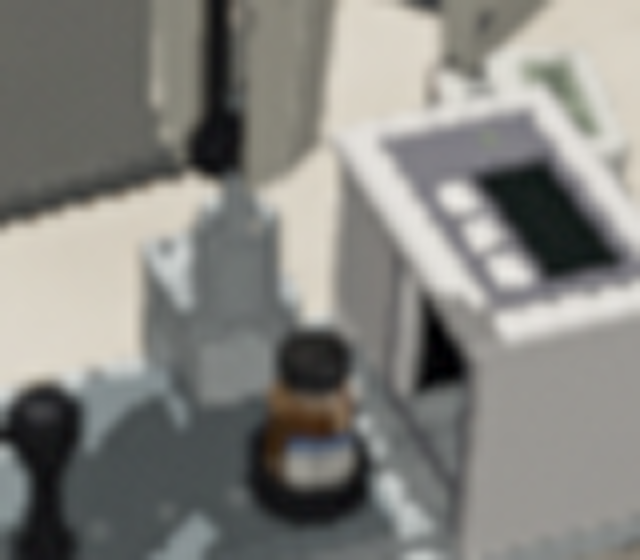

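The handle is rising with the fingers. I'll keep going in 1 mm steps until the force jumps.

Call:
{"name": "play_rows", "arguments": {"steps": [[8,[0,0,-0.004],0],[8,[0,0,-0.004],0]]}}

```text
time_s: 6.45
position: [0.4907, -0.0727, 0.1277]
eef_rot: [0.0, 0.918, 0.397, 0.0]
force: [3.6, -3.1, -9.4]
opening: 0.0136
```

Call:
{"name": "play_rows", "arguments": {"steps": [[8,[0,0,-0.003],0],[8,[0,0,-0.003],0]]}}

```text
time_s: 6.7
position: [0.4907, -0.0727, 0.1284]
eef_rot: [0.0, 0.918, 0.397, -0.0]
force: [3.6, -3.8, -9.8]
opening: 0.0138
```

Call:
{"name": "play_rows", "arguments": {"steps": [[8,[0,0,-0.003],0],[8,[0,0,-0.003],0]]}}

```text
time_s: 6.95
position: [0.4907, -0.0727, 0.1292]
eef_rot: [0.0, 0.918, 0.397, 0.0]
force: [3.0, -3.1, -10.3]
opening: 0.0139
```

Call:
{"name": "play_rows", "arguments": {"steps": [[8,[0,0,-0.003],0],[8,[0,0,-0.003],0]]}}

```text
time_s: 7.2
position: [0.4907, -0.0727, 0.1299]
eef_rot: [0.0, 0.918, 0.397, 0.0]
force: [3.6, -2.6, -10.8]
opening: 0.0139
```

Call:
{"name": "play_rows", "arguments": {"steps": [[8,[0,0,-0.003],0],[8,[0,0,-0.003],0]]}}

```text
time_s: 7.45
position: [0.4907, -0.0727, 0.1307]
eef_rot: [0.0, 0.918, 0.397, 0.0]
force: [3.7, -3.7, -10.1]
opening: 0.014
```

Call:
{"name": "play_rows", "arguments": {"steps": [[8,[0,0,-0.003],0],[8,[0,0,-0.003],0]]}}

```text
time_s: 7.7
position: [0.4907, -0.0727, 0.1314]
eef_rot: [0.0, 0.918, 0.397, 0.0]
force: [3.5, -2.9, -10.0]
opening: 0.0141
```

Call:
{"name": "play_rows", "arguments": {"steps": [[8,[0,0,-0.003],0],[8,[0,0,-0.003],0]]}}

```text
time_s: 7.95
position: [0.4907, -0.0727, 0.1322]
eef_rot: [0.0, 0.918, 0.397, 0.0]
force: [3.3, -3.6, -10.8]
opening: 0.0135
```

Call:
{"name": "play_rows", "arguments": {"steps": [[8,[0,0,-0.003],0],[8,[0,0,-0.003],0]]}}

```text
time_s: 8.2
position: [0.4907, -0.0727, 0.1329]
eef_rot: [-0.0, 0.918, 0.397, -0.0]
force: [3.3, -3.2, -11.3]
opening: 0.014
```

```bash
python3 - <<'E'
from h import *
c=snap('wrist','wrist5')
cv2.imwrite('pics/w5c.png',cv2.resize(c['img'][180:380,220:430,::-1],None,fx=2.9,fy=2.9,interpolation=cv2.INTER_CUBIC))
for t in ('wrist3','wrist4','wrist5'):
    g=cv2.cvtColor(load(t)['img'],cv2.COLOR_RGB2GRAY)[245:285,305:345]
    m=(g>90).astype(np.uint8); n,l,st,ce=cv2.connectedComponentsWithStats(m); print(t,[(st[i,4],ce[i].round(2)) for i in range(1,n) if 30<st[i,4]<400])
E
```

```text
wrist3 [(np.int32(63), array([35.71,  4.71])), (np.int32(128), array([17.84, 19.34]))]
wrist4 [(np.int32(120), array([37.67, 14.17])), (np.int32(127), array([18.38, 22.24]))]
wrist5 [(np.int32(120), array([37.67, 14.17])), (np.int32(126), array([18.5, 22.1]))]
```

View pics/w5c.png

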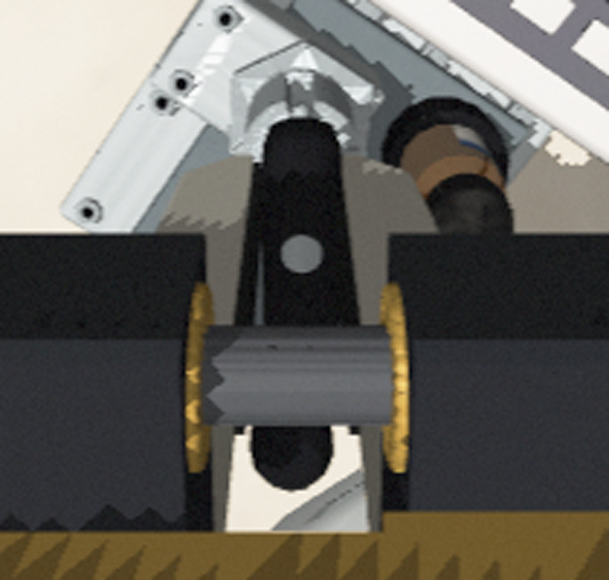

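No slip, as the boss is at the same pixel in both pictures. Lift is 21.2 mm, above the 20 mm maximum clearing height, with no contact with the stop. Starting the clockwise twist.

Call:
{"name": "play_rows", "arguments": {"steps": [[8,[0,0,0],0.03],[8,[0,0,0],0.06],[8,[0,0,0],0.08]]}}

```text
time_s: 8.62
position: [0.4907, -0.0728, 0.1329]
eef_rot: [0.0, 0.961, 0.277, 0.0]
force: [4.2, -3.0, -11.4]
opening: 0.014
```

```bash
python3 - <<'E'
from h import *
shift([.4905,-.0725,.112],-23.2);print(ctrl.observe()['wrist_torque'])
E
```

```text
t 8.625 pos [ 0.4907 -0.0728  0.1329] F [  4.2  -3.  -11.4] open 0.014 xyaw 32.2
shift [-0.    -0.001  0.084]
turn 0.3078
[-0.78889686 -0.63859578  0.01467427]
```

Call:
{"name": "play_rows", "arguments": {"steps": [[8,[0,0,0],0.05],[8,[0,0,0],0.1],[8,[0,0,0],0.15],[8,[0,0,0],0.2],[8,[0,0,0],0.25],[8,[0,0,0],0.29],[8,[0,0,0],0.308],[8,[0,0,0],0.308]]}}

```text
time_s: 9.62
position: [0.4908, -0.073, 0.1329]
eef_rot: [0.0, 0.98, -0.201, 0.0]
force: [3.8, -5.1, -13.2]
opening: 0.0136
```

```bash
python3 - <<'E'
from h import *
shift([.4905,-.0725,.112],-23.2);print(ctrl.observe()['wrist_torque'])
c=snap('wrist','wrist6')
g=cv2.cvtColor(c['img'],cv2.COLOR_RGB2GRAY)[245:285,305:345]
m=(g>90).astype(np.uint8); n,l,st,ce=cv2.connectedComponentsWithStats(m); print([(st[i,4],ce[i].round(2)) for i in range(1,n) if 30<st[i,4]<400])
E
```

```text
t 9.625 pos [ 0.4908 -0.073   0.1329] F [  3.8  -5.1 -13.2] open 0.0136 xyaw -23.14
shift [-0.002 -0.001  0.083]
turn 0.0003
[-1.05612959 -0.678635    0.02773535]
[(np.int32(120), array([37.67, 14.17])), (np.int32(128), array([18.18, 20.39])), (np.int32(43), array([ 4.21, 31.63]))]
```

View pics/wrist6.png

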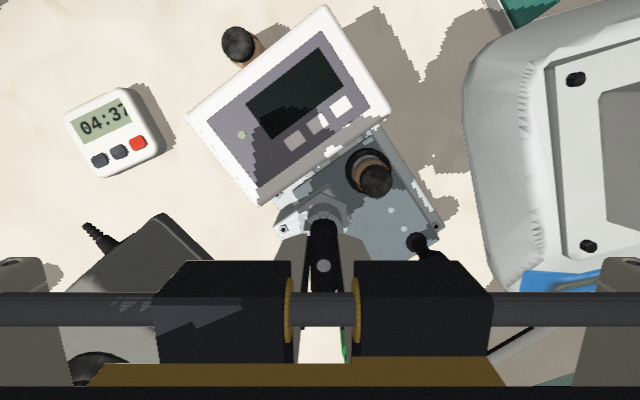

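Parked angle reached. Lowering into the notch.

Call:
{"name": "play_rows", "arguments": {"steps": [[8,[0,0,0.004],0],[8,[0,0,0.008],0],[8,[0,0,0.012],0],[8,[0,0,0.016],0],[8,[0,0,0.016],0]]}}

```text
time_s: 10.3
position: [0.4908, -0.073, 0.129]
eef_rot: [0.0, 0.98, -0.2, 0.0]
force: [3.1, -5.3, -9.7]
opening: 0.0135
```

Call:
{"name": "play_rows", "arguments": {"steps": [[8,[0,0,0.003],0],[8,[0,0,0.003],0]]}}

```text
time_s: 10.55
position: [0.4908, -0.073, 0.1283]
eef_rot: [0.0, 0.98, -0.2, 0.0]
force: [3.9, -5.3, -11.2]
opening: 0.0139
```

Call:
{"name": "play_rows", "arguments": {"steps": [[8,[0,0,0.003],0],[8,[0,0,0.003],0]]}}

```text
time_s: 10.8
position: [0.4908, -0.073, 0.1275]
eef_rot: [0.0, 0.98, -0.2, 0.0]
force: [3.7, -4.5, -10.4]
opening: 0.0139
```

Call:
{"name": "play_rows", "arguments": {"steps": [[8,[0,0,0.002],0],[8,[0,0,0.002],0]]}}

```text
time_s: 11.05
position: [0.4909, -0.073, 0.1271]
eef_rot: [0.0, 0.98, -0.2, 0.0]
force: [3.5, -5.1, -9.7]
opening: 0.0137
```

Call:
{"name": "play_rows", "arguments": {"steps": [[8,[0,0,0.002],0],[8,[0,0,0.002],0]]}}

```text
time_s: 11.3
position: [0.4909, -0.073, 0.1266]
eef_rot: [0.0, 0.98, -0.2, 0.0]
force: [3.2, -4.9, -9.7]
opening: 0.0139
```

Call:
{"name": "play_rows", "arguments": {"steps": [[8,[0,0,0.002],0],[8,[0,0,0.002],0]]}}

```text
time_s: 11.55
position: [0.4909, -0.073, 0.1262]
eef_rot: [0.0, 0.98, -0.2, 0.0]
force: [2.4, -4.9, -8.2]
opening: 0.0138
```

Call:
{"name": "play_rows", "arguments": {"steps": [[8,[0,0,0.002],0],[8,[0,0,0.002],0]]}}

```text
time_s: 11.8
position: [0.491, -0.073, 0.126]
eef_rot: [0.0, 0.98, -0.2, 0.0]
force: [1.2, -4.4, -4.3]
opening: 0.0143
```

Call:
{"name": "play_rows", "arguments": {"steps": [[8,[0,0,0.002],0],[8,[0,0,0.002],0]]}}

```text
time_s: 12.05
position: [0.4912, -0.073, 0.1258]
eef_rot: [0.0, 0.98, -0.2, 0.001]
force: [0.4, -4.4, 5.4]
opening: 0.0136
```

```bash
python3 - <<'E'
from h import *
shift([.4905,-.0725,.112],-23.2);print(ctrl.observe()['wrist_torque'])
c=snap('wrist','wrist7')
g=cv2.cvtColor(c['img'],cv2.COLOR_RGB2GRAY)[245:285,305:345]
m=(g>90).astype(np.uint8); n,l,st,ce=cv2.connectedComponentsWithStats(m); print([(st[i,4],ce[i].round(2)) for i in range(1,n) if 30<st[i,4]<400])
E
```

```text
t 12.05 pos [ 0.4912 -0.073   0.1258] F [ 0.4 -4.4  5.4] open 0.0136 xyaw -23.09
shift [-0.003 -0.001  0.055]
turn 0.0006
[-0.99445216  0.1581541   0.01849016]
[(np.int32(120), array([37.67, 14.17])), (np.int32(130), array([18.34, 21.05])), (np.int32(47), array([ 4.23, 30.72]))]
```

The load is off: seated at a lift of about 14 mm, which is notch depth and not the rim. Releasing and rising.

Call:
{"name": "play_rows", "arguments": {"steps": [[20,[0,0,-0.004],0],[36,[0,0,-0.004],0],[36,[0,0,-0.004],0],[36,[0,0,-0.1],0],[36,[0,0,-0.25],0],[36,[0,0,-0.35],0],[36,[0,0,-0.35],0]]}}

```text
time_s: 12.98
position: [0.4914, -0.0727, 0.2137]
eef_rot: [-0.0, 0.98, -0.2, 0.001]
force: [0.0, -0.5, 0.1]
opening: 0.0361
```

```bash
python3 - <<'E'
from h import *
shift([.4905,-.0725,.2],-23.2)
c=snap('wrist','wrist8')
c=snap('side','side8')
cv2.imwrite('pics/s8c.png',cv2.resize(c['img'][205:285,280:400,::-1],None,fx=6.5,fy=6.5,interpolation=cv2.INTER_CUBIC))
E
```

```text
t 12.975 pos [ 0.4914 -0.0727  0.2137] F [ 0.  -0.5  0.1] open 0.0361 xyaw -23.09
shift [-0.004  0.001  0.055]
turn 0.0006
```

View pics/wrist8.png

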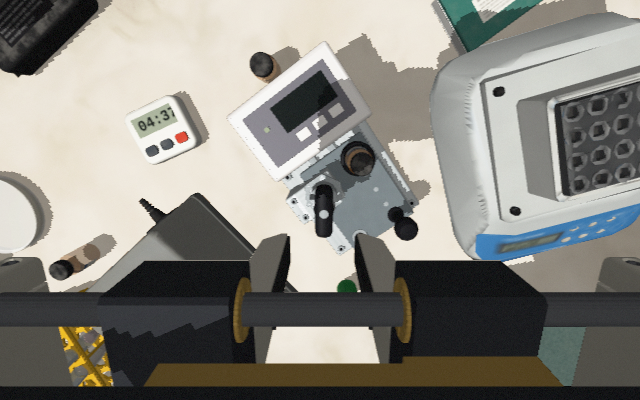

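View pics/s8c.png

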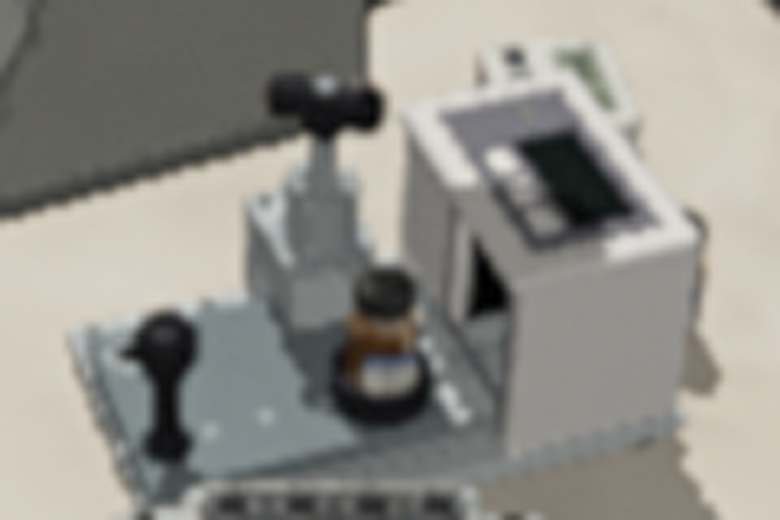

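The handle stays parked at side crop (324,95) with the bar turned to the rest angle. Next I'll go behind the knob with the jaws across the slide direction.

Call:
{"name": "play_rows", "arguments": {"steps": [[12,[-0.225,0.376,0],-0.195],[12,[-0.225,0.376,0],-0.195],[12,[-0.225,0.376,0],-0.195],[12,[-0.225,0.376,0.1],-0.195],[12,[-0.225,0.376,0.25],-0.195],[12,[-0.225,0.376,0.4],-0.195],[12,[-0.225,0.376,0.4],-0.195]]}}

```text
time_s: 13.95
position: [0.4002, -0.1362, 0.11]
eef_rot: [-0.002, 0.995, 0.105, -0.003]
force: [0.2, 0.3, 0.3]
opening: 0.0122
```

```bash
python3 - <<'E'
from h import *
shift([.4027,-.137,.085],12)
c=snap('wrist','wrist9')
c=snap('side','side9')
cv2.imwrite('pics/s9c.png',cv2.resize(c['img'][175:285,250:390,::-1],None,fx=5.4,fy=5.4,interpolation=cv2.INTER_CUBIC))
E
```

```text
t 13.95 pos [ 0.4002 -0.1362  0.11  ] F [0.2 0.3 0.3] open 0.0122 xyaw 12.0
shift [0.01  0.005 0.1  ]
turn 0.0
```

View pics/wrist9.png

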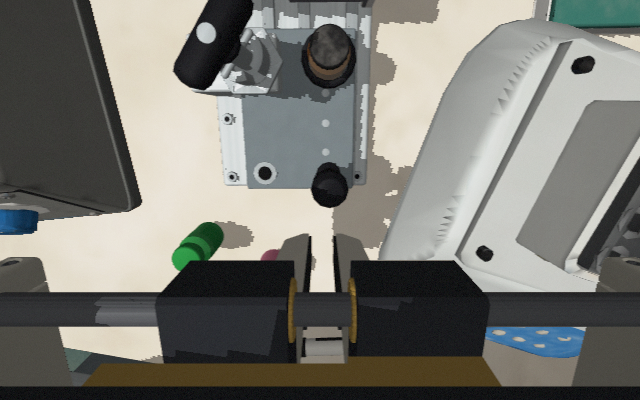

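View pics/s9c.png

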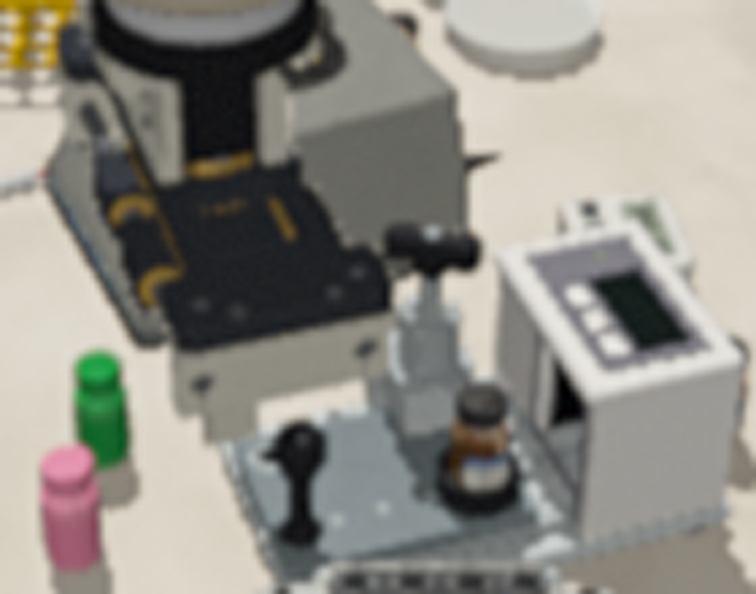

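The knob at wrist (328,185) is nearly in line with the gap (322). Descending behind it, then pushing gently.

Call:
{"name": "play_rows", "arguments": {"steps": [[12,[0.01,0.008,0.05],0],[12,[0.01,0.008,0.1],0],[12,[0.01,0.008,0.1],0],[12,[0.03,0.008,0.1],0],[12,[0.05,0.008,0.1],0],[12,[0.06,0.008,0.1],0],[12,[0.075,0.008,0.1],0],[12,[0.09,0.008,0.1],0],[12,[0.105,0.008,0.1],0]]}}

```text
time_s: 15.18
position: [0.4284, -0.1336, 0.0874]
eef_rot: [0.0, 0.995, 0.105, 0.0]
force: [-1.5, -1.5, 0.6]
opening: 0.0122
```

```bash
python3 - <<'E'
from h import *
shift([.4027,-.137,.085],12)
c=snap('wrist','wrist10')
E
```

```text
t 15.175 pos [ 0.4284 -0.1336  0.0874] F [-1.5 -1.5  0.6] open 0.0122 xyaw 12.0
shift [-0.103 -0.008  0.01 ]
turn 0.0
```

View pics/wrist10.png

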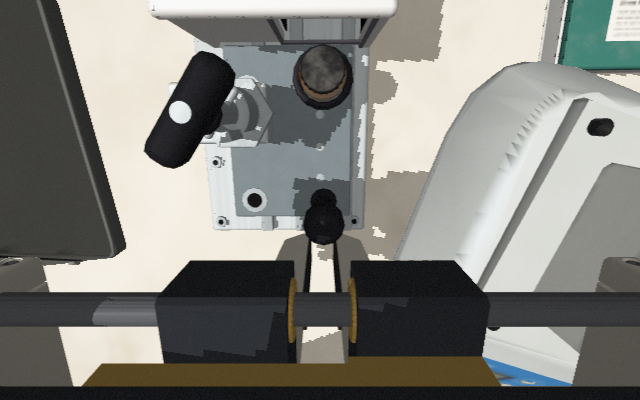

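Knob is seated in the finger cradle at (323,222) and the slide is moving at about 2 N. Continuing.

Call:
{"name": "play_rows", "arguments": {"steps": [[12,[0.02,0,0.006],0],[12,[0.04,0,0.006],0],[12,[0.06,0,0.006],0],[12,[0.08,0,0.006],0],[12,[0.1,0,0.006],0],[12,[0.12,0,0.006],0],[12,[0.14,0,0.006],0],[12,[0.16,0,0.006],0],[12,[0.18,0,0.006],0],[12,[0.19,0,0.006],0],[12,[0.2,0,0.006],0],[12,[0.2,0,0.006],0]]}}

```text
time_s: 16.73
position: [0.4773, -0.1232, 0.0859]
eef_rot: [0.0, 0.995, 0.105, 0.0]
force: [-0.7, 0.2, 0.6]
opening: 0.0119
```

```bash
python3 - <<'E'
from h import *
shift([.4027,-.137,.085],12)
c=snap('wrist','wrist11')
E
```

```text
t 16.725 pos [ 0.4773 -0.1232  0.0859] F [-0.7  0.2  0.6] open 0.0119 xyaw 12.01
shift [-0.303 -0.008  0.004]
turn 0.0
```

View pics/wrist11.png

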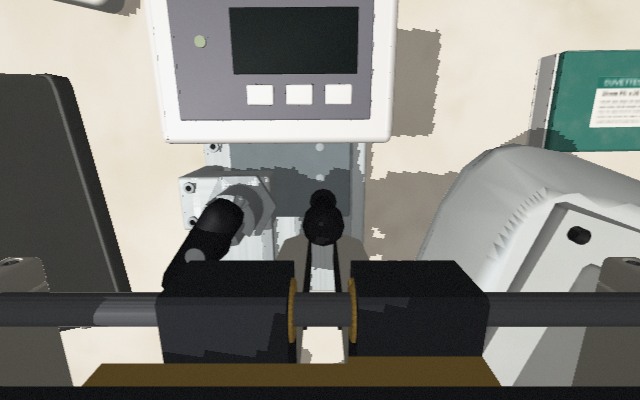

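The vial is inside the chamber, with the knob in the cradle at (323,225). Slow final millimetres next, watching the force.

Call:
{"name": "play_rows", "arguments": {"steps": [[12,[0.005,0,0],0],[12,[0.01,0,0],0],[12,[0.015,0,0],0],[12,[0.02,0,0],0],[12,[0.02,0,0],0]]}}

```text
time_s: 17.4
position: [0.4821, -0.1221, 0.0859]
eef_rot: [0.0, 0.995, 0.105, 0.0]
force: [-0.7, 0.4, -0.1]
opening: 0.012
```

Call:
{"name": "play_rows", "arguments": {"steps": [[12,[0.004,0,0],0],[12,[0.006,0,0],0],[12,[0.006,0,0],0]]}}

```text
time_s: 17.77
position: [0.4831, -0.1219, 0.0858]
eef_rot: [-0.0, 0.995, 0.105, -0.0]
force: [-4.2, -0.8, 1.5]
opening: 0.012
```

Call:
{"name": "play_rows", "arguments": {"steps": [[12,[0.004,0,0],0],[12,[0.004,0,0],0]]}}

```text
time_s: 18.02
position: [0.4834, -0.1217, 0.0857]
eef_rot: [-0.0, 0.995, 0.105, -0.001]
force: [-8.2, -3.1, 3.5]
opening: 0.0123
```

9 N and no longer advancing, with estimated travel about 69–70 mm, so the slide is home. Backing off and looking.

Call:
{"name": "play_rows", "arguments": {"steps": [[12,[-0.02,0,0],0],[12,[-0.06,0,0],0],[12,[-0.08,0,0],0],[12,[-0.08,0,-0.2],0],[12,[-0.08,0,-0.45],0],[12,[-0.08,0,-0.5],0],[12,[-0.08,0,-0.5],0]]}}

```text
time_s: 18.9
position: [0.4649, -0.1259, 0.211]
eef_rot: [0.0, 0.995, 0.105, 0.001]
force: [-0.3, -1.1, -0.7]
opening: 0.0122
```

```bash
python3 - <<'E'
from h import *
shift([.491,-.073,.2],-23.1)
c=snap('wrist','wrist12')
c=snap('side','side12')
cv2.imwrite('pics/s12c.png',cv2.resize(c['img'][205:285,280:400,::-1],None,fx=6.5,fy=6.5,interpolation=cv2.INTER_CUBIC))
E
```

```text
t 18.9 pos [ 0.4649 -0.1259  0.211 ] F [-0.3 -1.1 -0.7] open 0.0122 xyaw 12.0
shift [ 0.146 -0.185  0.044]
turn 0.195
```

View pics/wrist12.png

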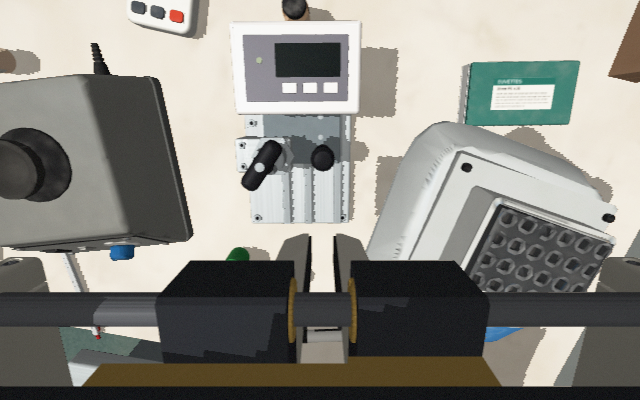

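View pics/s12c.png

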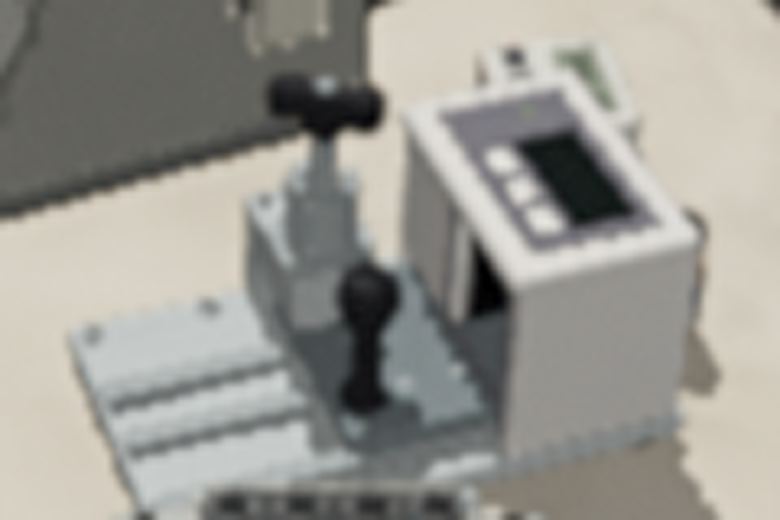

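```bash
python3 - <<'E'
from h import *
c=load('wrist12')
k=onz(c,322,157,.084);k0=np.array([.4322,-.1312,.084]);d=(k-k0)[:2];print('knob',k,'travel',d@[.978,.208],d@[-.208,.978])
a=onz(c,275,146,.128);b=onz(c,248,186,.128);print('handle',onz(c,259,167,.128),np.degrees(np.arctan2(*(a-b)[1::-1])))
E
```

```text
knob [ 0.50210444 -0.11663229  0.084     ] travel 0.07139662339201931 -0.0002928996056756856
handle [ 0.49089483 -0.07214899  0.128     ] -23.7764170207136
```

Call:
{"name": "play_rows", "arguments": {"steps": [[36,[0.146,-0.185,0],0.195],[36,[0.146,-0.185,0],0.195],[36,[0.146,-0.185,0],0.195],[36,[0.146,-0.185,0],0.195],[36,[0.146,-0.185,0.1],0.195],[36,[0.146,-0.185,0.24],0.195],[36,[0.146,-0.185,0.24],0.195]]}}

```text
time_s: 19.88
position: [0.489, -0.0725, 0.1478]
eef_rot: [-0.0, 0.98, -0.2, -0.003]
force: [-0.2, -0.2, 0.4]
opening: 0.0359
```

```bash
python3 - <<'E'
from h import *
shift([.491,-.073,.126],-23.1)
c=snap('wrist','wrist13')
E
```

```text
t 19.875 pos [ 0.489  -0.0725  0.1478] F [-0.2 -0.2  0.4] open 0.0359 xyaw -23.1
shift [ 0.009 -0.002  0.087]
turn 0.0
```

View pics/wrist13.png

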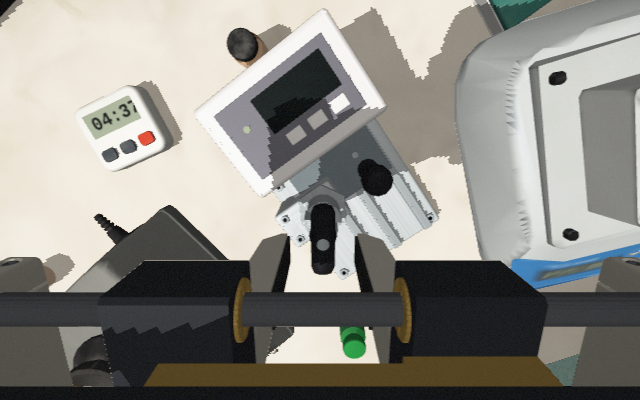

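Travel measures 71 mm against 70 nominal, so it is home. The bar (323,240) is between the fingers. Descending and gripping.

Call:
{"name": "play_rows", "arguments": {"steps": [[36,[0.008,-0.002,0.04],0],[36,[0.008,-0.002,0.085],0],[36,[0.008,-0.002,0.085],0],[22,[0.008,-0.002,0.085],0],[8,[0.008,-0.002,0.085],0],[8,[0.008,-0.002,0.085],0],[8,[0.008,-0.002,0.085],0]], "newtons": 25}}

```text
time_s: 20.8
position: [0.4932, -0.0736, 0.1299]
eef_rot: [0.0, 0.98, -0.2, 0.0]
force: [0.7, -2.0, 2.2]
opening: 0.0139
```

Call:
{"name": "play_rows", "arguments": {"steps": [[8,[0,0,-0.005],0],[8,[0,0,-0.01],0],[8,[0,0,-0.015],0],[8,[0,0,-0.015],0]]}}

```text
time_s: 21.3
position: [0.4927, -0.0736, 0.1327]
eef_rot: [0.0, 0.98, -0.2, -0.0]
force: [3.0, -5.8, -9.7]
opening: 0.0141
```

Call:
{"name": "play_rows", "arguments": {"steps": [[8,[0,0,-0.003],0],[8,[0,0,-0.006],0],[8,[0,0,-0.006],0]]}}

```text
time_s: 21.68
position: [0.4927, -0.0736, 0.1341]
eef_rot: [0.0, 0.98, -0.2, -0.0]
force: [1.7, -5.2, -9.7]
opening: 0.0135
```

Call:
{"name": "play_rows", "arguments": {"steps": [[8,[0,0,-0.003],0],[8,[0,0,-0.003],0]]}}

```text
time_s: 21.92
position: [0.4927, -0.0736, 0.1349]
eef_rot: [0.0, 0.98, -0.2, -0.0]
force: [2.8, -5.3, -10.1]
opening: 0.014
```

```bash
python3 - <<'E'
from h import *
shift([.4908,-.0725,.135],46.8);print(ctrl.observe()['wrist_torque'])
E
```

```text
t 21.925 pos [ 0.4927 -0.0736  0.1349] F [  2.8  -5.3 -10.1] open 0.014 xyaw -23.09
shift [-0.009 -0.001 -0.   ]
turn -0.3883
[-1.04051476 -0.24815105  0.0164398 ]
```

Call:
{"name": "play_rows", "arguments": {"steps": [[8,[0,-0.001,0],-0.04],[8,[0,-0.003,0],-0.08],[8,[0,-0.003,0],-0.08]]}}

```text
time_s: 22.3
position: [0.4929, -0.0729, 0.1348]
eef_rot: [0.0, 0.997, -0.075, -0.001]
force: [1.8, -5.8, -11.5]
opening: 0.0137
```

```bash
python3 - <<'E'
from h import *
shift([.4923,-.0709,.135],46.8);print(ctrl.observe()['wrist_torque'])
E
```

```text
t 22.3 pos [ 0.4929 -0.0729  0.1348] F [  1.8  -5.8 -11.5] open 0.0137 xyaw -8.58
shift [-0.003 -0.008 -0.001]
turn -0.3077
[-1.17753083 -0.22023535  0.05090463]
```

Turns freely. Completing the turn along the arc.

Call:
{"name": "play_rows", "arguments": {"steps": [[8,[0,-0.001,0],-0.05],[8,[0,-0.003,0],-0.1],[8,[-0.001,-0.004,0],-0.15],[8,[-0.002,-0.005,0],-0.2],[8,[-0.002,-0.007,0],-0.25],[8,[-0.003,-0.008,0],-0.29],[8,[-0.003,-0.008,0],-0.308],[8,[-0.003,-0.008,0],-0.308]]}}

```text
time_s: 23.3
position: [0.4923, -0.0709, 0.1348]
eef_rot: [-0.0, 0.918, 0.397, -0.001]
force: [1.3, -6.2, -10.9]
opening: 0.0138
```

```bash
python3 - <<'E'
from h import *
shift([.4923,-.0709,.135],46.8);print(ctrl.observe()['wrist_torque'])
E
```

```text
t 23.3 pos [ 0.4923 -0.0709  0.1348] F [  1.3  -6.2 -10.9] open 0.0138 xyaw 46.81
shift [-0.     0.    -0.001]
turn 0.0
[-1.3318574  -0.16563364 -0.04642018]
```

Call:
{"name": "play_rows", "arguments": {"steps": [[8,[0,0,0.003],0],[8,[0,0,0.006],0],[8,[0,0,0.009],0],[8,[0,0,0.012],0],[8,[0,0,0.012],0]]}}

```text
time_s: 23.92
position: [0.4923, -0.0709, 0.1318]
eef_rot: [-0.0, 0.918, 0.397, -0.001]
force: [0.4, -5.8, -10.8]
opening: 0.0137
```

Call:
{"name": "play_rows", "arguments": {"steps": [[8,[0,0,0.006],0],[8,[0,0,0.012],0],[8,[0,0,0.016],0],[8,[0,0,0.016],0]]}}

```text
time_s: 24.42
position: [0.4923, -0.0709, 0.1278]
eef_rot: [-0.0, 0.918, 0.397, -0.001]
force: [1.4, -6.8, -10.7]
opening: 0.0137
```

It is below the rim, so in the slot. Continuing down.

Call:
{"name": "play_rows", "arguments": {"steps": [[8,[0,0,0.006],0],[8,[0,0,0.012],0],[8,[0,0,0.016],0],[8,[0,0,0.016],0]]}}

```text
time_s: 24.92
position: [0.4923, -0.0709, 0.1239]
eef_rot: [-0.0, 0.918, 0.397, -0.001]
force: [-0.0, -6.6, -7.9]
opening: 0.014
```

Call:
{"name": "play_rows", "arguments": {"steps": [[8,[0,0,0.005],0],[8,[0,0,0.01],0],[8,[0,0,0.01],0]]}}

```text
time_s: 25.3
position: [0.4923, -0.0709, 0.1214]
eef_rot: [-0.0, 0.918, 0.397, -0.001]
force: [1.3, -6.8, -9.0]
opening: 0.014
```

Call:
{"name": "play_rows", "arguments": {"steps": [[8,[0,0,0.005],0],[8,[0,0,0.01],0],[8,[0,0,0.01],0]]}}

```text
time_s: 25.68
position: [0.4923, -0.0709, 0.1189]
eef_rot: [-0.0, 0.918, 0.397, -0.001]
force: [0.8, -6.9, -7.4]
opening: 0.0137
```

The pin is in the slide's hole, with lift under 8 mm and no resistance. Last millimetres next.

Call:
{"name": "play_rows", "arguments": {"steps": [[8,[0,0,0.004],0],[8,[0,0,0.008],0],[8,[0,0,0.008],0]]}}

```text
time_s: 26.05
position: [0.4924, -0.0709, 0.117]
eef_rot: [-0.0, 0.918, 0.397, -0.001]
force: [1.0, -6.0, -7.3]
opening: 0.0137
```

Call:
{"name": "play_rows", "arguments": {"steps": [[8,[0,0,0.003],0],[8,[0,0,0.003],0]]}}

```text
time_s: 26.3
position: [0.4924, -0.0709, 0.1163]
eef_rot: [0.0, 0.918, 0.397, -0.001]
force: [0.0, -6.2, -7.2]
opening: 0.0137
```

Call:
{"name": "play_rows", "arguments": {"steps": [[8,[0,0,0.002],0],[8,[0,0,0.002],0]]}}

```text
time_s: 26.55
position: [0.4924, -0.0709, 0.1158]
eef_rot: [0.0, 0.918, 0.397, -0.001]
force: [0.3, -6.0, -6.8]
opening: 0.014
```

Call:
{"name": "play_rows", "arguments": {"steps": [[8,[0,0,0.002],0],[8,[0,0,0.002],0]]}}

```text
time_s: 26.8
position: [0.4926, -0.0709, 0.1157]
eef_rot: [0.0, 0.918, 0.397, -0.0]
force: [-1.5, -5.9, -1.6]
opening: 0.0139
```

Call:
{"name": "play_rows", "arguments": {"steps": [[8,[0,0,0.002],0],[8,[0,0,0.002],0]]}}

```text
time_s: 27.05
position: [0.4928, -0.0709, 0.1157]
eef_rot: [0.0, 0.918, 0.397, -0.0]
force: [-1.6, -5.3, 4.4]
opening: 0.0139
```

It bottomed exactly at the predicted height (0.1157). Releasing and withdrawing.

Call:
{"name": "play_rows", "arguments": {"steps": [[20,[0,0,-0.003],0],[36,[0,0,-0.003],0],[36,[0,0,-0.003],0],[36,[0,0,-0.1],0],[36,[0,0,-0.25],0],[36,[-0.2,0,-0.4],0],[36,[-0.25,0,-0.4],0],[36,[-0.25,0,-0.4],0]]}}

```text
time_s: 28.05
position: [0.4496, -0.1162, 0.2149]
eef_rot: [-0.0, 0.918, 0.396, -0.0]
force: [-0.1, 1.1, -1.0]
opening: 0.0361
```

```bash
python3 - <<'E'
from h import *
shift([.4923,-.0709,.135],46.8)
c=snap('wrist','wrist14')
a=cv2.resize(c['img'][60:270,180:460,::-1],None,fx=2.8,fy=2.8,interpolation=cv2.INTER_CUBIC);cv2.imwrite('pics/w14c.png',a)
c=snap('side','side14')
cv2.imwrite('pics/s14c.png',cv2.resize(c['img'][205:285,280:400,::-1],None,fx=6.5,fy=6.5,interpolation=cv2.INTER_CUBIC))
snap('top','top14')
E
```

```text
t 28.05 pos [ 0.4496 -0.1162  0.2149] F [-0.1  1.1 -1. ] open 0.0361 xyaw 46.66
shift [0.249 0.    0.32 ]
turn -0.0008
```

View pics/w14c.png

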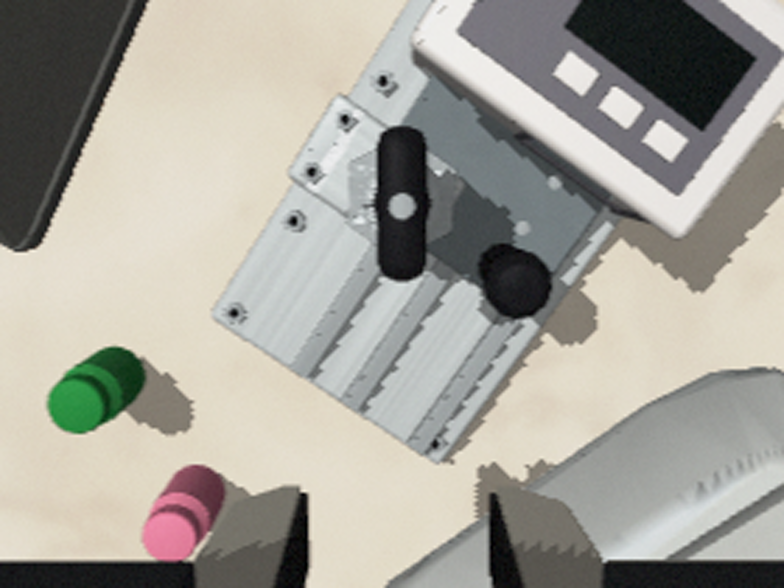

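View pics/s14c.png

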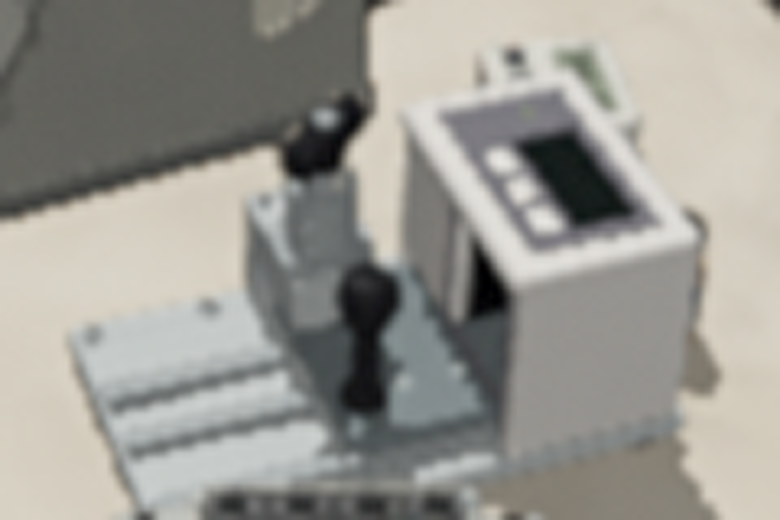

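View pics/top14.png

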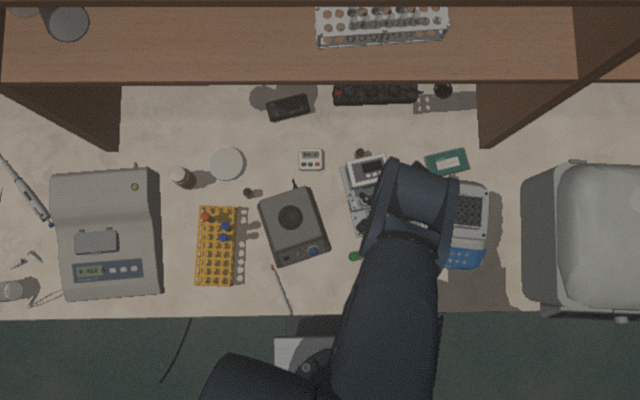

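The handle boss is back at its original side pixel (crop 324,118) with the bar at the locked angle. The knob is at home and the bystanders haven't moved. Handing in.

```bash
python3 -c "
from workcell import ctrl
print(ctrl.hand_in())"
```

```text
the job is handed in; nothing more can be done
None
```

I parked the plunger, pushed the slide home and locked it there, then handed in at about 28 s of the 64 s allowed; `ctrl.hand_in()` gives no verdict.

- **Parking:** I lifted the handle about 21 mm in small steps and turned it 70° clockwise. It settled in the rest notch at about 14 mm lift and stayed up when let go.
- **Slide:** I pushed it home by the knob until the force reached about 9 N. The camera put the travel at 71 mm against 70 mm nominal.
- **Locking:** I turned the handle back and lowered it. It bottomed within a fraction of a millimetre of the height I predicted for a fully dropped pin. In the last side view it sits at its original locked height and angle.
- **Forces:** They stayed under about 15 N at every reading I took between moves.
- **Bystanders:** None looked moved in the last views, though the arm hid part of the top view.

**Checks that were less certain:**
- The vial could not be seen inside the chamber, so I did not confirm directly that it is still standing. The push was smooth throughout.
- The notch height implies a stop at about 20.7 mm, slightly below the 21.2 mm I lifted. The plunger may have brushed its stop or slipped a little in the grip. No force jump showed during the lift, and the highest downward reading was 13 N, at the end of the turn.

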